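Build up the sides of a slatted fruit crate

TASK

Build up the sides of the slatted fruit crate so that the fruit can go in: lay the two short slats across the ends of the crate's bottom, then the two long slats crosswise on top of them along its sides, each seated fully home so that its notches lock with those below. Lower the slats in gently, neither forcing nor dropping them, because the corners of the notches split easily, and leave everything else on the worktop where it is.

Things in the scene. Friction and masses are not known exactly. Their poses are not given: they have to be found in the camera images.
- crate: Bottom of a slatted light-wood fruit crate, loose, about 0.4 kg: two fixed parallel rails 200 x 20 x 32 mm at y = +50 and -50 mm, with a low floor (top at 14 mm) between. Origin at its middle on the worktop; x along the rails, y across, z up. Each rail has notches in its upper edge at x = +75 and -75 mm, 6 mm deep, 23 mm wide, 3 mm chamfers at the mouth.
- end_seat_a (a point): Crate's one end. Where the middle of a short slat lies when fully home across both rails, its lower notches straddling them; such a slat runs along the crate's y. This point is +75 (x) mm from the crate's origin, 36 mm above the worktop (the slat's underside 16 mm lower; not home it stands 6 to 12 mm too high).
- end_seat_b (a point): Crate's other end. Where the middle of a short slat lies when fully home across both rails, its lower notches straddling them; such a slat runs along the crate's y. This point is -75 (x) mm from the crate's origin, 36 mm above the worktop (the slat's underside 16 mm lower; not home it stands 6 to 12 mm too high).
- side_seat_a (a point): Crate's one side. Where the middle of a long slat lies when fully home on top of both short slats, its lower notches straddling them; such a slat runs along the crate's x. This point is +50 (y) mm from the crate's origin, 56 mm above the worktop (the slat's underside 16 mm lower; not home it stands 6 to 12 mm too high).
- side_seat_b (a point): Crate's other side. Where the middle of a long slat lies when fully home on top of both short slats, its lower notches straddling them; such a slat runs along the crate's x. This point is -50 (y) mm from the crate's origin, 56 mm above the worktop (the slat's underside 16 mm lower; not home it stands 6 to 12 mm too high).
- short_slat_a: Either short slat. Loose light-wood bar on its narrow edge, 150 mm long (x), 20 thick (y), 32 high (z), about 55 g; origin at its middle, 16 mm above its underside. The same either way up and round: in its upper and lower edges are two notches, 6 mm deep, 50 mm either side of the middle, across the whole thickness, 23 mm wide with 3 mm chamfers at the mouth.
- short_slat_b: The other short slat, interchangeable with short_slat_a and the same in every way: 150 mm long, origin at its middle, x along its length.
- long_slat_a: Either long slat. Loose light-wood bar on its narrow edge, 200 mm long (x), 20 thick (y), 32 high (z), about 75 g; origin at its middle, 16 mm above its underside. The same either way up and round: in its upper and lower edges are two notches, 6 mm deep, 75 mm either side of the middle, across the whole thickness, 23 mm wide with 3 mm chamfers at the mouth.
- long_slat_b: The other long slat, interchangeable with long_slat_a and the same in every way: 200 mm long, origin at its middle, x along its length.
- lemon: A lemon, 78 x 55 x 56 mm, lying loose behind the crate; origin at the centre of its underside. Not to be disturbed.
- garlic: A garlic bulb, 60 x 57 x 58 mm, lying loose behind the crate; origin at the centre of its underside. Not to be disturbed.
- lime: A lime, 60 x 48 x 48 mm, lying loose behind and to the right of the crate; origin at the centre of its underside. Not to be disturbed.
- mug: A patterned mug, 79 x 115 x 98 mm with its handle, standing loose to the right; origin at the centre of its underside. Not to be disturbed.
- timer: A round white and orange kitchen timer, 65 mm wide and 48 mm high, standing loose to the left; origin at the centre of its underside. Not to be disturbed.
Mind the look-alikes: they are no part of the job. Leave any green or pink look-alike of the short_slat_b alone.

How it is judged:
On the way:
1. both short slats lie across the two ends of the crate's bottom, fully down in the notches (((x of short_slat_a in the frame of crate between 0.07 and 0.08 m and y of short_slat_a in the frame of crate between -0.005 and 0.005 m and z of short_slat_a in the frame of crate between 0.0335 and 0.0385 m and angle between the x axis of each of short_slat_a, short_slat_b and the y axis of crate, either way round below 0.08 rad and x of short_slat_b in the frame of crate between -0.08 and -0.07 m and y of short_slat_b in the frame of crate between -0.005 and 0.005 m and z of short_slat_b in the frame of crate between 0.0335 and 0.0385 m) or (x of short_slat_a in the frame of crate between -0.08 and -0.07 m and y of short_slat_a in the frame of crate between -0.005 and 0.005 m and z of short_slat_a in the frame of crate between 0.0335 and 0.0385 m and angle between the x axis of each of short_slat_a, short_slat_b and the y axis of crate, either way round below 0.08 rad and x of short_slat_b in the frame of crate between 0.07 and 0.08 m and y of short_slat_b in the frame of crate between -0.005 and 0.005 m and z of short_slat_b in the frame of crate between 0.0335 and 0.0385 m))), for 0.2 s.
At the end, for the whole second after the job is handed in: Crate level on the worktop; both short slats across its ends, both long slats on them along its sides, all down in their notches: middles within 5 mm along and across the crate and 2.5 mm in height, directions within 0.08 rad. Everything at rest (under 0.02 m/s) (((x of short_slat_a in the frame of crate between 0.07 and 0.08 m and y of short_slat_a in the frame of crate between -0.005 and 0.005 m and z of short_slat_a in the frame of crate between 0.0335 and 0.0385 m and angle between the x axis of each of short_slat_a, short_slat_b and the y axis of crate, either way round below 0.08 rad and x of short_slat_b in the frame of crate between -0.08 and -0.07 m and y of short_slat_b in the frame of crate between -0.005 and 0.005 m and z of short_slat_b in the frame of crate between 0.0335 and 0.0385 m) or (x of short_slat_a in the frame of crate between -0.08 and -0.07 m and y of short_slat_a in the frame of crate between -0.005 and 0.005 m and z of short_slat_a in the frame of crate between 0.0335 and 0.0385 m and angle between the x axis of each of short_slat_a, short_slat_b and the y axis of crate, either way round below 0.08 rad and x of short_slat_b in the frame of crate between 0.07 and 0.08 m and y of short_slat_b in the frame of crate between -0.005 and 0.005 m and z of short_slat_b in the frame of crate between 0.0335 and 0.0385 m)) and ((x of long_slat_a in the frame of crate between -0.005 and 0.005 m and y of long_slat_a in the frame of crate between 0.045 and 0.055 m and z of long_slat_a in the frame of crate between 0.0535 and 0.0585 m and angle between the x axis of each of long_slat_a, long_slat_b and the x axis of crate, either way round below 0.08 rad and x of long_slat_b in the frame of crate between -0.005 and 0.005 m and y of long_slat_b in the frame of crate between -0.055 and -0.045 m and z of long_slat_b in the frame of crate between 0.0535 and 0.0585 m) or (x of long_slat_a in the frame of crate between -0.005 and 0.005 m and y of long_slat_a in the frame of crate between -0.055 and -0.045 m and z of long_slat_a in the frame of crate between 0.0535 and 0.0585 m and angle between the x axis of each of long_slat_a, long_slat_b and the x axis of crate, either way round below 0.08 rad and x of long_slat_b in the frame of crate between -0.005 and 0.005 m and y of long_slat_b in the frame of crate between 0.045 and 0.055 m and z of long_slat_b in the frame of crate between 0.0535 and 0.0585 m)) and angle between crate's own z axis and vertical below 0.04 rad and height (world z) of crate between -0.004 and 0.005 m and linear speed of each of short_slat_a, short_slat_b, long_slat_a, long_slat_b, crate below 0.02 m/s); the robot touches nothing.
It fails at once if a slat is forced: it presses on the crate's bottom or on another slat with more than 60 N (contact force between any of short_slat_a, short_slat_b, long_slat_a, long_slat_b and crate above 60 N or contact force between any of long_slat_a, long_slat_b and short_slat_a above 60 N or contact force between any of long_slat_a, long_slat_b and short_slat_b above 60 N).
It fails at once if a slat is dropped: it moves faster than 0.4 m/s (a free fall of 8 mm) out of the fingers' hold ((contact force between short_slat_a and the fingers below 0.1 N and linear speed of short_slat_a above 0.4 m/s) or (contact force between short_slat_b and the fingers below 0.1 N and linear speed of short_slat_b above 0.4 m/s) or (contact force between long_slat_a and the fingers below 0.1 N and linear speed of long_slat_a above 0.4 m/s) or (contact force between long_slat_b and the fingers below 0.1 N and linear speed of long_slat_b above 0.4 m/s)).
It fails at once if the lemon, lime, garlic, mug or timer is disturbed (moved more than 25 mm) (distance of any of lemon, garlic, lime, mug, timer from where it was at the start of the episode above 0.025 m).
It also fails if it takes over 72 s, if anything falls off the work surface, if the arm or the gripper's body presses on something with over 40 N, if the wrist force passes 120 N, or if a joint passes its speed limit or range.

ROBOT

A 6-joint arm with a two-finger parallel gripper is mounted at the origin on a cart in front of the work surface, level with it; the furniture and walls round the work are solid. World frame = base frame: x ahead of the robot, y to its left, z up, the work surface at z = 0. Lengths are in m, angles in rad, forces in N, time in s.
With the tool pointing down it reaches from about 0.35 to 0.975 m from the base axis. Payload 7.1 kg.
Tool frame: the origin (TCP) lies at the centre of the arm's flange, where the gripper is bolted on; the fingertips stand 182 mm ahead of it and the grasp point (between the pads) lies 163 mm ahead of it; z points along the fingers, y is the line along which they close (so a half turn about z gives the same grasp; the last joint's range is limited). The gripper opens to 88 mm and grips with 3 to 60 N. Pads are 20 mm wide; open, the fingers measure 115 mm over their backs; the gripper's body (75 mm by 178 mm) begins 61 mm behind the grasp point.
Start: joints at [1.159, 0.423, 1.63, -0, 1.089, -0.019], TCP at [0.239, 0.577, 0.405] pointing down, gripper open.
Joint ranges: [-3, 3], [-0.9, 2.11], [0.09, 2.58], [-1.31, 4.45], [0.11, 2.69], [-2.54, 2.54]. Speed limits (rad/s): [2.39, 2.39, 3.01, 3.14, 3.14, 3.14].

INTERFACE

Orientations are given as a unit quaternion [w, x, y, z].
In Python, from workcell import manip, eyes gives the robot as it stands.
- The arm moves only by the tool step_arm, never from a script. Its argument "rows" is a list of rows, each a list of 6 numbers: the shift along the world's x, y, z each as a share of 25 mm, from -1 to 1, then the turn, a rotation vector about the world's x, y, z each as a share of 2 rad, from -1 to 1. A call has exactly 10 rows; each row shifts and turns the commanded pose from where the row before left it; what a row does not reach is not made up. A row lasts 1/12 s, in which the tool goes at most 41.7 mm and 7.16 degrees, less where a joint would pass 70% of its speed; a pose out of reach is approached as far as the arm can. A call with a number of a shift or a turn outside -1 to 1 is refused whole. A call with a gripper value outside its range is refused whole. "grip" is the closure, from -1 (fully open) to 1 (shut), set as the call begins (left out, the last holds). The fingers move at their own pace and stop on an object; "squeeze" is the grip in N (left out, the last holds). Time passes only in rows, so rows that do not move let the fingers close, or fill a call up. It gives the time, the measured TCP pose, the force, the opening and the grip force at its end, in the units of the state.
- manip.observe(): the state, without advancing time (a new reading comes with each control period).
- eyes.snapshot(name): name is "scene" or "top" or "wrist"; returns a dict with "color" (420x560x3 uint8, red, green, blue), "mtx" (3x3 intrinsics, pixels), "rvec" (rotation vector, rad) and "tvec" (3), from world to camera coordinates, as OpenCV has them. Camera axes: x right, y down, z forward; pixel columns grow to the right and rows downward; lengths in m; the calibration is good to about 2 mm. A picture is of the moment at which its call begins. There is no depth.
- manip.job_done(): hands the job in; it is judged then, once.
The state is a dict: "t": time; "joint_positions": joint angles; "joint_velocities": joint speeds; "tau": joint torques, N m; "eef_pos": TCP position; "eef_rot": TCP orientation; "wrist_force": force on the tool from outside, world axes, zero at the start; "ft_torque": the same for the moment, N m; "opening": opening from 0.0 (shut) to 1.0 (fully open); "grasp_force": force on a finger pad.
Only numpy, scipy, OpenCV 4.12 (cv2) and the standard library are available. Lean on these libraries where they do the work, as an engineer would, in place of code of your own. Each camera call takes 0.05 s, during which the arm holds its last target. There are 200 camera calls.

## Working session

There is one attempt and no reset: what is moved stays moved. The work goes in short steps, Python scripts to look and compute and a tool call to move; the robot and the scene stay as the last step left them, time stands still between calls to the robot, and variables do not carry over. Pictures are saved under pics/ and viewed, at most 10 in all, crops included, and the job is handed in when it is done.

Besides the shell and the picture viewer there is one more tool, called after "Call:" by a JSON object that holds its "name" and its "arguments", one argument or row to a line. step_arm: Moves the arm, as the interface text tells. Shift numbers are shares of 25 mm and turn numbers shares of 2 rad, none past 1 either way. Its arguments: {"type":"object","properties":{"rows":{"type":"array"},"grip":{"type":"number"},"squeeze":{"type":"number"}},"required":["rows"]}

```bash
ls; mkdir -p pics
python3 - <<'E'
from workcell import manip, eyes
import cv2,pickle
print(manip.observe())
S={}
for n in("top","scene"):
    s=eyes.snapshot(n);S[n]=s;cv2.imwrite(f"pics/{n}0.png",s["color"][:,:,::-1])
    print(n,s["mtx"],s["rvec"],s["tvec"])
pickle.dump(S,open("s0.pkl","wb"))
E
```

```text
pics
{'t': 0.0, 'joint_positions': array([ 1.15902297e+00,  4.23881057e-01,  1.63069454e+00, -9.80429997e-06,
        1.08859583e+00, -1.89690005e-02]), 'joint_velocities': array([-6.03314497e-04,  1.79018595e-03,  7.10922193e-05,  1.65708241e-03,
        6.60263130e-04,  7.86880129e-05]), 'tau': array([-9.83633581e-04, -5.44645035e+01, -2.73679411e+01,  6.44154917e-02,
        2.26935104e-02, -9.66460311e-05]), 'eef_pos': array([0.23908624, 0.57716208, 0.40387458]), 'eef_rot': array([-1.64458323e-04,  1.95139652e-01,  9.80775149e-01, -7.72075362e-04]), 'wrist_force': array([ 0.01120834, -0.08362913,  1.02738355]), 'ft_torque': array([ 0.01425507, -0.02889351, -0.01149364]), 'grasp_force': 0.0, 'opening': 1.0008488912162437}
top [[455.59024567   0.         280.90390356]
 [  0.         455.59024567 206.47687391]
 [  0.           0.           1.        ]] [ 2.17663879 -2.19534512  0.05309017] [-0.16747016  0.56713418  1.52854619]
scene [[391.76328084   0.         275.90792441]
 [  0.         391.76328084 209.25501335]
 [  0.           0.           1.        ]] [ 2.24308638 -0.65825247  0.3080298 ] [-0.58280329  0.17208211  1.38167917]
```

View pics/top0.png

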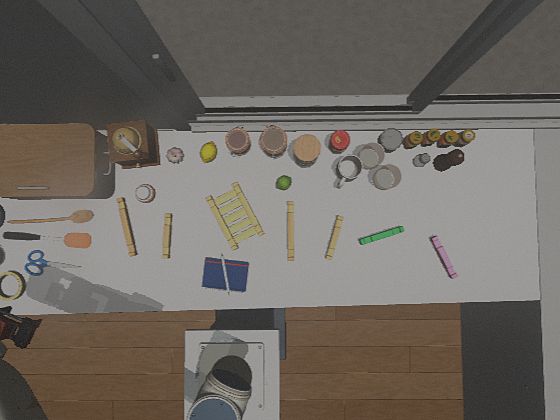

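View pics/scene0.png

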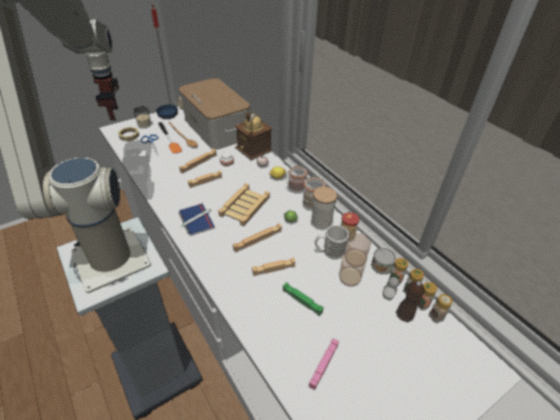

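Top view: long slats at about (126,226) and (291,231), short ones at (167,235) and (334,237), and the crate at (235,215) with its rails running near image-vertical. The green (381,235) and pink (444,256) look-alikes are on the right. The scene view shows the same pieces: slats at (198,160), (205,179), (257,237) and (273,266), crate at (245,205).

```bash
cat > h.py <<'E'
import cv2, numpy as np
def cam(s):
    R=cv2.Rodrigues(np.array(s["rvec"],float))[0]; t=np.array(s["tvec"],float).ravel()
    return np.array(s["mtx"]),R,t
def ray(s,uv):
    K,R,t=cam(s); d=R.T@np.linalg.solve(K,[uv[0],uv[1],1.]); return -R.T@t,d
def onplane(s,uv,z):
    o,d=ray(s,uv); return o+d*(z-o[2])/d[2]
def proj(s,P):
    return cv2.projectPoints(np.array(P,float).reshape(-1,1,3),np.array(s["rvec"],float),np.array(s["tvec"],float),np.array(s["mtx"]),None)[0].reshape(-1,2)
def tri(a,ua,b,ub):
    oa,da=ray(a,ua);ob,db=ray(b,ub);A=np.c_[da,-db];x=np.linalg.lstsq(A,ob-oa,rcond=None)[0]
    p,q=oa+x[0]*da,ob+x[1]*db; return (p+q)/2,np.linalg.norm(p-q)
def mask(s,lo=(14,60,90),hi=(32,255,255)):
    return cv2.inRange(cv2.cvtColor(s["color"],cv2.COLOR_RGB2HSV),lo,hi)
def blobs(m,amin):
    n,l,st,c=cv2.connectedComponentsWithStats(m)
    return [(l==i).astype(np.uint8) for i in range(1,n) if st[i,4]>=amin]
def rect(b):
    c=cv2.findContours(b,cv2.RETR_EXTERNAL,cv2.CHAIN_APPROX_NONE)[0]; return cv2.minAreaRect(max(c,key=cv2.contourArea))
E
python3 - <<'E'
import pickle,cv2,numpy as np
from h import *
S=pickle.load(open("s0.pkl","rb"))
for n in S:
    s=S[n]; print(n,"cam at",ray(s,(0,0))[0].round(3))
    for p in ([(126,226),(167,235),(291,225),(334,237),(237,240)] if n=="top" else [(198,160),(257,237)]):
        print(p,cv2.cvtColor(s["color"],cv2.COLOR_RGB2HSV)[p[1],p[0]])
    for b in blobs(mask(s),60):
        (c,wh,a)=rect(b); P=cv2.boxPoints((c,wh,a))
        W=np.array([onplane(s,p,.03) for p in P])[:,:2]; (C,WH,A)=cv2.minAreaRect((W*1000).astype(np.float32))
        print(n,b.sum(),np.round(c),"W mm",np.round(C,1),np.round(WH,1),round(A,1))
E
```

```text
top cam at [ 0.474 -0.189  1.558]
(126, 226) [ 21  97 157]
(167, 235) [ 22  90 164]
(291, 225) [ 20  97 160]
(334, 237) [ 23  92 158]
(237, 240) [ 28  66 158]
top 5819 [ 47. 160.] W mm [732.6 622.3] [329.3 250.4] 89.5
top 473 [126. 140.] W mm [794.4 351. ] [108.6  99.2] 0.6
top 97 [434. 134.] W mm [ 803.8 -691.7] [41.  37.6] 89.4
top 77 [468. 135.] W mm [ 800.9 -807.6] [37.  41.7] 88.2
top 114 [451. 136.] W mm [ 797.3 -749.5] [40.9 38.7] 43.4
top 105 [416. 138.] W mm [ 794.2 -630.8] [41.  37.6] 89.4
top 576 [307. 147.] W mm [ 764.7 -260.8] [90.3 91.2] 78.0
top 253 [208. 152.] W mm [753.7  73.1] [58.3 59.1] 26.3
top 1557 [235. 216.] W mm [535.4 -16.2] [200.  120.6] 27.4
top 354 [126. 226.] W mm [502.9 350.2] [200.1  22.3] 13.5
top 339 [290. 230.] W mm [ 484.4 -204. ] [ 16.8 197.3] 89.5
top 351 [ 50. 216.] W mm [539.6 607.1] [286.3  40.5] 89.5
top 266 [166. 236.] W mm [469.3 213.7] [ 21.1 148.7] 86.5
top 256 [334. 237.] W mm [ 460.1 -349. ] [ 19.7 148.3] 73.2
top 169 [ 11. 286.] W mm [306.4 733. ] [95.4 74.2] 1.5
top 320 [436. 310.] W mm [ 216.2 -683.4] [149.1  49. ] 89.6
top 14239 [37
[... 759 characters left out ...]
33.3 -153.4] [148.   96.8] 87.6
scene 213 [121. 206.] W mm [112.3 219.2] [184.7  53.3] 84.7
scene 15736 [ 66. 316.] W mm [-196.8  -81.9] [880.7 488.1] 71.8
scene 83 [348. 231.] W mm [ 775.1 -365.1] [68.8 53.2] 40.2
scene 367 [257. 237.] W mm [ 479.1 -212.7] [207.4  37.5] 0.3
scene 211 [355. 258.] W mm [ 712.7 -477.8] [77.6 63.3] 49.4
scene 325 [273. 266.] W mm [ 454.2 -357.4] [ 35.4 152. ] 75.1
scene 148 [401. 264.] W mm [ 825.2 -586.1] [68.2 40.9] 44.3
scene 141 [417. 274.] W mm [ 840.4 -644. ] [64.2 46.3] 42.8
scene 4072 [195. 348.] W mm [  99.7 -447.7] [451.7 347.3] 59.9
scene 163 [430. 289.] W mm [ 829.5 -708.4] [75.1 46.4] 51.7
scene 213 [443. 303.] W mm [ 821.7 -765.9] [85.1 42.3] 13.7
```

Call:
{"name": "step_arm", "arguments": {
  "rows": [
    [0.46,-0.726,0,0,0,0.0083],
    [0.46,-0.726,0,0,0,0.0083],
    [0.46,-0.726,0,0,0,0.0083],
    [0.46,-0.726,0,0,0,0.0083],
    [0.46,-0.726,0,0,0,0.0083],
    [0.46,-0.726,0,0,0,0.0083],
    [0.46,-0.726,0,0,0,0.0083],
    [0.46,-0.726,0,0,0,0.0083],
    [0.46,-0.726,0,0,0,0.0083],
    [0.46,-0.726,0,0,0,0.0083]
  ],
  "grip": -1
}}

```text
t: 0.93
eef_pos: [0.3545, 0.3949, 0.4044]
eef_rot: [-0.0, 0.113, 0.994, -0.0]
wrist_force: [0.2, 0.3, 0.3]
opening: 1.003
grasp_force: 0.0
```

Call:
{"name": "step_arm", "arguments": {
  "rows": [
    [0.46,-0.726,-0.1,0,0,0.0083],
    [0.46,-0.726,-0.1,0,0,0.0083],
    [0.46,-0.726,-0.1,0,0,0.0083],
    [0.46,-0.726,-0.1,0,0,0.0083],
    [0.46,-0.726,-0.1,0,0,0.0083],
    [0.46,-0.726,-0.1,0,0,0.0083],
    [0.46,-0.726,-0.1,0,0,0.0083],
    [0.46,-0.726,-0.1,0,0,0.0083],
    [0.46,-0.726,-0.1,0,0,0.0083],
    [0.46,-0.726,-0.1,0,0,0.0083]
  ]
}}

```text
t: 1.77
eef_pos: [0.4695, 0.2134, 0.3793]
eef_rot: [-0.0, 0.03, 1.0, -0.0]
wrist_force: [0.4, 0.2, -0.4]
opening: 0.996
grasp_force: 0.0
```

Run:
```python
from workcell import manip, eyes
import cv2,pickle
from h import *
o=manip.observe();print(o["t"],o["eef_pos"],o["eef_rot"],o["wrist_force"])
s=eyes.snapshot("wrist");pickle.dump(s,open("w1.pkl","wb"));cv2.imwrite("pics/w1.png",s["color"][:,:,::-1])
print(s["mtx"],ray(s,(280,210)))
for b in blobs(mask(s),300):print(rect(b))
```

```text
1.7667 [0.46953443 0.21337803 0.37931516] [-2.58628456e-04  3.00006283e-02  9.99549840e-01 -1.15309597e-04] [ 0.40091733  0.20670752 -0.41702251]
[[328.04192271   0.         279.99306875]
 [  0.         328.04192271 210.26771401]
 [  0.           0.           1.        ]] (array([0.38907324, 0.21985171, 0.35923201]), array([ 0.29398769, -0.01748684, -0.95564958]))
((281.4999694824219, 186.49998474121094), (18.999996185302734, 140.99996948242188), 0.0)
((410.9302062988281, 205.29432678222656), (179.1898651123047, 22.483198165893555), 79.3803482055664)
((82.06356811523438, 238.5040283203125), (164.015869140625, 77.503662109375), 48.6522216796875)
((535.5, 230.0), (38.0, 47.0), 90.0)
((26.036218643188477, 262.1517639160156), (104.4842529296875, 20.07537841796875), 50.93741226196289)
((183.5, 402.5), (33.0, 39.0), 90.0)
```

View pics/w1.png

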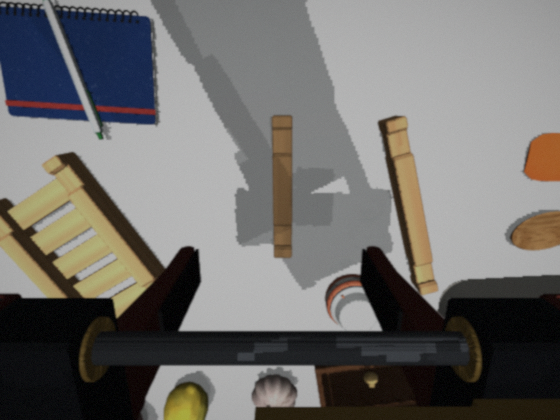

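The wrist view shows short slat 1 at (282,187) under the gripper, vertical in the image. Long slat 1 is at (411,205), and the crate's near half is at the left, around (80,240).

```bash
cat >> h.py <<'E'
def bar(s,near,z=.032,lo=(8,60,50),hi=(32,255,255),amin=150):
    """bar whose blob is nearest a pixel -> px centre, world centre mm, dims mm, direction deg"""
    B=blobs(mask(s,lo,hi),amin); b=min(B,key=lambda b:np.hypot(*(np.array(rect(b)[0])-near)))
    c=max(cv2.findContours(b,cv2.RETR_EXTERNAL,cv2.CHAIN_APPROX_NONE)[0],key=cv2.contourArea)[:,0]
    W=np.array([onplane(s,p,z)[:2]*1000 for p in c],np.float32)
    C,(w,h),A=cv2.minAreaRect(W)
    if w<h: w,h,A=h,w,A+90
    return np.array(rect(b)[0]),np.array(C),(round(w,1),round(h,1)),(A+90)%180-90
E
python3 - <<'E'
import pickle
from h import *
s=pickle.load(open("w1.pkl","rb"));t=pickle.load(open("s0.pkl","rb"))["top"]
for n,p,q in(("S1",(282,187),(167,235)),("L1",(411,205),(126,226))):
    a=bar(s,p);b=bar(t,q);print(n,a,b,"tri",tri(s,a[0],t,b[0]))
E
```

```text
S1 (array([281.49996948, 186.49998474]), array([469.57452393, 216.8462677 ]), (148.2, 19.0), -2.8129425048828125) (array([166.62593079, 235.98129272]), array([469.27081299, 211.28833008]), (147.9, 24.7), -2.4674530029296875) tri (array([0.46916289, 0.21657288, 0.01232903]), np.float64(0.0003786995517635684))
L1 (array([408.24154663, 205.45471191]), array([500.52182007, 349.93322754]), (201.1, 26.3), 13.58035659790039) (array([126.38762665, 226.17976379]), array([503.51620483, 347.14776611]), (199.6, 26.9), 13.643348693847656) tri (array([ 0.50362568,  0.35992464, -0.00260813]), np.float64(0.0014113400817269658))
```

Call:
{"name": "step_arm", "arguments": {
  "rows": [
    [0,0.012,-0.8,0,0,0.0005],
    [0,0.012,-0.8,0,0,0.0005],
    [0,0.012,-0.8,0,0,0.0005],
    [0,0.012,-0.8,0,0,0.0005],
    [0,0.012,-0.8,0,0,0.0005],
    [0,0.012,-0.8,0,0,0.0005],
    [0,0.012,-0.8,0,0,0.0005],
    [0,0.012,-0.8,0,0,0.0005],
    [0,0.012,-0.8,0,0,0.0005],
    [0,0.012,-0.4,0,0,0.0005]
  ]
}}

```text
t: 2.65
eef_pos: [0.4684, 0.2173, 0.1875]
eef_rot: [-0.001, 0.025, 1.0, -0.001]
wrist_force: [-0.1, 0.1, 0.1]
opening: 0.998
grasp_force: 0.0
```

Call:
{"name": "step_arm", "arguments": {
  "rows": [
    [0,0,0,0,0,0],
    [0,0,0,0,0,0],
    [0,0,0,0,0,0],
    [0,0,0,0,0,0],
    [0,0,0,0,0,0],
    [0,0,0,0,0,0],
    [0,0,0,0,0,0],
    [0,0,0,0,0,0],
    [0,0,0,0,0,0],
    [0,0,0,0,0,0]
  ],
  "grip": 1,
  "squeeze": 20
}}

```text
t: 3.48
eef_pos: [0.4692, 0.2174, 0.1897]
eef_rot: [0.0, 0.025, 1.0, 0.0]
wrist_force: [1.2, -0.8, 1.2]
opening: 0.282
grasp_force: 0.0
```

Call:
{"name": "step_arm", "arguments": {
  "rows": [
    [0,0,0,0,0,0],
    [0,0,0,0,0,0],
    [0,0,0,0,0,0],
    [0,0,0,0,0,0],
    [0,0,0.2,0,0,0],
    [0,0,0.6,0,0,0],
    [0,0,0.8,0,0,0],
    [0,0,0.8,0,0,0],
    [0,0,0.8,0,0,0],
    [0,0,0.8,0,0,0]
  ]
}}

```text
t: 4.32
eef_pos: [0.469, 0.2173, 0.2908]
eef_rot: [-0.0, 0.025, 1.0, -0.0]
wrist_force: [0.2, 0.5, -0.2]
opening: 0.229
grasp_force: 20.0
```

Call:
{"name": "step_arm", "arguments": {
  "rows": [
    [0.24,-0.35,0.2,0,0,0],
    [0.24,-0.35,0.2,0,0,0],
    [0.24,-0.35,0.2,0,0,0],
    [0.24,-0.35,0.2,0,0,0],
    [0.24,-0.35,0.2,0,0,0],
    [0.24,-0.35,0.2,0,0,0],
    [0.24,-0.35,0.2,0,0,0],
    [0.24,-0.35,0.2,0,0,0],
    [0.24,-0.35,0.2,0,0,0],
    [0,0,0,0,0,0]
  ]
}}

```text
t: 5.15
eef_pos: [0.5247, 0.1372, 0.3358]
eef_rot: [0.001, 0.026, 1.0, 0.0]
wrist_force: [0.1, 0.5, -0.2]
opening: 0.228
grasp_force: 20.0
```

Run:
```python
from workcell import manip, eyes
import cv2,pickle
from h import *
o=manip.observe();print(o["t"],o["eef_pos"],o["eef_rot"],o["wrist_force"],o["opening"],o["grasp_force"])
s=eyes.snapshot("wrist");pickle.dump(s,open("w2.pkl","wb"));cv2.imwrite("pics/w2.png",s["color"][:,:,::-1])
for b in blobs(mask(s,(8,60,50)),300):print(rect(b))
```

```text
5.15 [0.52468059 0.13724187 0.3357713 ] [1.11395313e-03 2.60833689e-02 9.99659141e-01 1.35385082e-04] [ 0.10543853  0.5243705  -0.23398677] 0.22756489321502119 19.999809935688972
((513.2990112304688, 152.38394165039062), (224.66195678710938, 45.55045700073242), 86.3086166381836)
((114.32121276855469, 212.92709350585938), (231.2567596435547, 139.53604125976562), 55.097503662109375)
((280.0, 227.0), (208.0, 46.0), 90.0)
((431.8870544433594, 268.3937683105469), (31.705551147460938, 64.20132446289062), 52.2060546875)
((280.0, 386.0), (42.0, 36.0), 90.0)
((252.0, 392.5), (29.0, 14.0), 90.0)
```

View pics/w2.png

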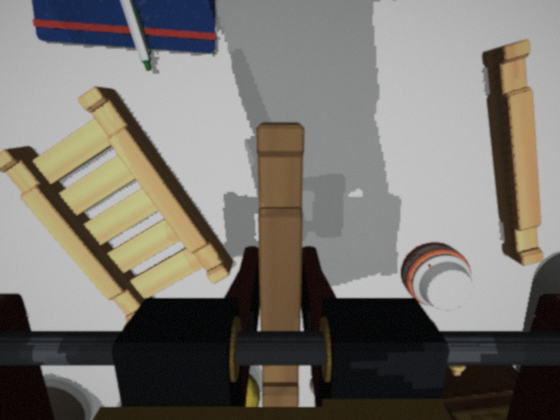

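The slat is in the hand at (280,227). The crate is fully seen: right rail from (93,98) to (218,272), left rail from (8,160) to about (130,308). A crop will give the rail and notch points.

Run:
```python
import pickle
from h import *
s=pickle.load(open("w2.pkl","rb"))
cv2.imwrite("pics/c2.png",cv2.resize(s["color"][80:325,0:245,::-1],None,fx=2.4,fy=2.4,interpolation=cv2.INTER_CUBIC))
```

```text
(no output)
```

View pics/c2.png

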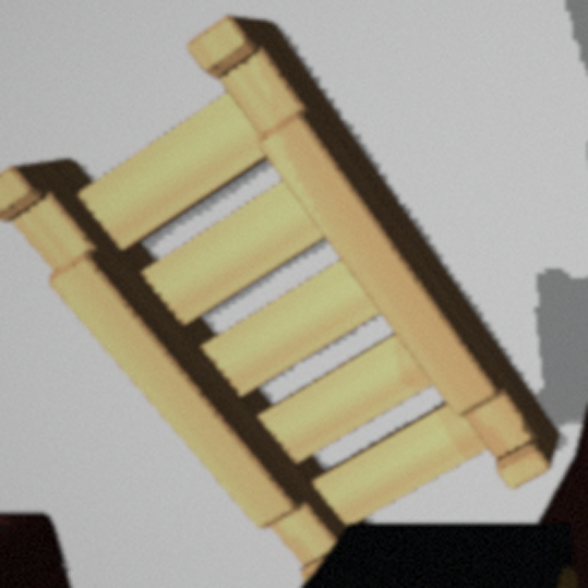

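The crop shows the rails' raised middle parts. Right rail corners are (264,147), (303,113), (463,412) and (497,393). Left rail corners are (50,278), (95,250), (262,527) and (297,503), with notches beyond both ends.

Run:
```python
import pickle
from h import *
s=pickle.load(open("w2.pkl","rb"));t=pickle.load(open("s0.pkl","rb"))["top"]
px=np.array([(264,147),(303,113),(463,412),(497,393),(50,278),(95,250),(262,527),(297,503)])/2.4+[0,80]
W=np.array([onplane(s,p,.032)[:2]*1000 for p in px]);print(W.round(1))
for r in (W[:4],W[4:]):
    n,f=r[:2].mean(0),r[2:].mean(0);d=f-n;print("rail len",np.hypot(*d),"dir",np.degrees(np.arctan2(d[1],d[0])),"mid",r.mean(0))
C=W.mean(0);d=W[:4].mean(0)-W[4:].mean(0);print("C",C,"gap",np.hypot(*d),"ydir",np.degrees(np.arctan2(d[1],d[0])))
print(bar(t,(235,216)))
print(proj(t,np.r_[C/1000,.03]))
# hull of the crate from wrist, held slat end px
a=np.radians(27.4);R=np.array([[np.cos(a),-np.sin(a)],[np.sin(a),np.cos(a)]])
for q in([75,0],[-75,0],[0,50],[0,-50]):print(q,(C+R@q).round(1))
```

```text
[[463.9  -2.4]
 [453.   13.6]
 [569.2  54.6]
 [561.9  68.9]
 [507.3 -91.7]
 [497.6 -72.1]
 [616.4 -34.8]
 [606.  -18.2]]
rail len 120.91855745775644 dir 27.665203002574668 mid [511.99075499  33.71393663]
rail len 122.02943776499033 dir 26.98453551593129 mid [556.80476401 -54.1973487 ]
C [534.3977595  -10.24170604] gap 98.6746649037213 ydir 117.01085011598582
(array([234.54556274, 215.68656921]), array([535.62310791, -16.62243652]), (199.1, 119.9), 27.575942993164062)
[[232.68461426 215.95290906]]
[75, 0] [601.   24.3]
[-75, 0] [467.8 -44.8]
[0, 50] [511.4  34.1]
[0, -50] [557.4 -54.6]
```

Run:
```python
import pickle
from h import *
from scipy.spatial.transform import Rotation as Ro
for f,p,q in(("w1.pkl",[0.46953443,0.21337803,0.37931516],[-2.58628456e-04,3.00006283e-02,9.99549840e-01,-1.15309597e-04]),("w2.pkl",[0.52468059,0.13724187,0.3357713],[1.11395313e-03,2.60833689e-02,9.99659141e-01,1.35385082e-04])):
    s=pickle.load(open(f,"rb"));K,R,t=cam(s);T=Ro.from_quat(q,scalar_first=True)
    print(f,"cam in tool mm",(T.inv().apply(-R.T@t-p)*1000).round(2),"axes",(T.inv().as_matrix()@R.T).round(4).tolist())
    Ti=T.as_matrix()
    for uv in((280,130),(280,205),(280,250)):
        w=onplane(s,uv,p[2]-.157);print(uv,"tool frame",(T.inv().apply(w-p)*1000).round(2))
```

```text
w1.pkl cam in tool mm [80.69  1.64 20.12] axes [[0.001, -0.9553, -0.2958], [1.0, 0.0009, 0.0004], [-0.0001, -0.2958, 0.9553]]
(280, 130) tool frame [ 72.43   1.67 157.04]
(280, 205) tool frame [ 40.7    1.7  157.02]
(280, 250) tool frame [ 19.43   1.72 157.01]
w2.pkl cam in tool mm [80.67  1.64 20.12] axes [[0.001, -0.9552, -0.2958], [1.0, 0.0009, 0.0004], [-0.0001, -0.2958, 0.9553]]
(280, 130) tool frame [ 72.41   1.66 156.84]
(280, 205) tool frame [ 40.7    1.69 156.91]
(280, 250) tool frame [ 19.42   1.71 156.96]
```

Call:
{"name": "step_arm", "arguments": {
  "rows": [
    [0.307,-0.46,0,0,0,-0.052],
    [0.307,-0.46,0,0,0,-0.052],
    [0.307,-0.46,0,0,0,-0.052],
    [0.307,-0.46,0,0,0,-0.052],
    [0.307,-0.46,0,0,0,-0.052],
    [0.307,-0.46,0,0,0,-0.052],
    [0.307,-0.46,0,0,0,-0.052],
    [0.307,-0.46,0,0,0,-0.052],
    [0.307,-0.46,0,0,0,-0.052],
    [0.307,-0.46,0,0,0,-0.052]
  ]
}}

```text
t: 6.03
eef_pos: [0.6, 0.0235, 0.3342]
eef_rot: [-0.0, 0.521, 0.854, -0.0]
wrist_force: [-0.3, -0.4, -0.3]
opening: 0.221
grasp_force: 20.0
```

Call:
{"name": "step_arm", "arguments": {
  "rows": [
    [0,0,-0.5,0,0,0],
    [0,0,-0.5,0,0,0],
    [0,0,-0.5,0,0,0],
    [0,0,-0.5,0,0,0],
    [0,0,-0.5,0,0,0],
    [0,0,-0.5,0,0,0],
    [0,0,0,0,0,0],
    [0,0,0,0,0,0],
    [0,0,0,0,0,0],
    [0,0,0,0,0,0]
  ]
}}

```text
t: 6.87
eef_pos: [0.6003, 0.0237, 0.2603]
eef_rot: [0.001, 0.519, 0.855, 0.0]
wrist_force: [0.7, 0.0, -0.6]
opening: 0.224
grasp_force: 20.0
```

```bash
cat > look.py <<'E'
import sys,pickle,cv2
from workcell import manip, eyes
from h import *
n=sys.argv[1]
o=manip.observe();s=eyes.snapshot("wrist");s["p"]=o["eef_pos"];s["q"]=o["eef_rot"];pickle.dump(s,open(n+".pkl","wb"))
q=o["eef_rot"];print(round(o["t"],2),(o["eef_pos"]*1000).round(1),"psi",round(2*np.degrees(np.arctan2(q[2],q[1]))-90,2),o["wrist_force"].round(1),o["opening"])
cv2.imwrite(f"pics/{n}.png",s["color"][:,:,::-1])
E
python3 look.py w3
```

```text
6.87 [600.3  23.7 260.3] psi 27.51 [ 0.7  0.  -0.6] 0.22385920017217958
```

View pics/w3.png

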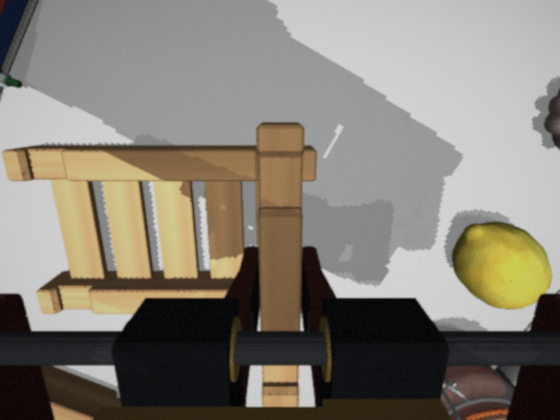

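The held slat is at columns 257-303 with its near end at row 124. The crate's +y rail is at rows 147-180 and columns 7-316, and the lemon is clear to the right.

Run:
```python
import pickle
from h import *
from scipy.spatial.transform import Rotation as Ro
s=pickle.load(open("w3.pkl","rb"));g=cv2.cvtColor(s["color"],cv2.COLOR_RGB2HSV)
for c in(100,160,220):print(c,[tuple(int(v) for v in g[r,c]) for r in range(144,184,2)])
print("L",[tuple(int(v) for v in g[164,c]) for c in range(0,14)])
print("R",[tuple(int(v) for v in g[164,c]) for c in range(302,322)])
T=Ro.from_quat(s["q"],scalar_first=True)
def tool(uv,z):return (T.inv().apply(onplane(s,uv,z)-s["p"])*1000-[0,1.65,0]).round(1)
for uv in((7,164),(316,164),(100,150),(220,150),(100,179),(220,179)):print(uv,tool(uv,.032))
```

```text
100 [(30, 4, 120), (16, 94, 68), (15, 129, 67), (15, 118, 134), (19, 107, 190), (19, 104, 205), (19, 106, 205), (19, 107, 205), (19, 103, 203), (20, 101, 204), (21, 100, 205), (21, 97, 207), (20, 100, 205), (21, 96, 204), (23, 93, 206), (24, 92, 205), (23, 94, 204), (22, 93, 204), (18, 94, 169), (17, 12, 146)]
160 [(20, 6, 122), (15, 96, 69), (15, 128, 64), (15, 116, 92), (16, 122, 119), (16, 122, 127), (15, 121, 126), (16, 122, 128), (17, 122, 125), (16, 118, 130), (16, 117, 129), (16, 121, 131), (16, 121, 131), (16, 120, 132), (15, 123, 137), (15, 122, 138), (16, 117, 137), (18, 113, 154), (19, 107, 183), (23, 91, 208)]
220 [(30, 4, 139), (16, 86, 77), (16, 120, 70), (15, 121, 110), (16, 118, 141), (16, 116, 150), (15, 120, 149), (16, 119, 148), (16, 120, 149), (16, 119, 150), (16, 118, 153), (16, 120, 142), (16, 120, 134), (15, 123, 133), (15, 118, 138), (16, 118, 141), (15, 119, 137), (16, 118, 140), (16, 121, 120), (16, 121, 147)]
L [(90, 1, 201), (90, 1, 199), (60, 1, 200), (18, 6, 198), (18, 33, 195), (19, 74, 193), (19, 100, 196), (20, 100, 196), (20, 104, 198), (20, 100, 198), (20, 103, 195), (20, 102, 197), (20, 102, 197), (20, 102, 197)]
R [(15, 120, 130), (16, 116, 145), (16, 119, 152), (16, 121, 152), (16, 117, 155), (16, 118, 153), (16, 118, 155), (16, 118, 156), (16, 118, 155), (16, 120, 153), (16, 118, 153), (16, 120, 151), (16, 116, 141), (16, 101, 131), (17, 53, 134), (23, 14, 149), (75, 3, 154), (90, 3, 158), (90, 3, 159), (60, 2, 154)]
(7, 164) [  48.8 -173.6  228.1]
(316, 164) [ 48.9  22.8 228.3]
(100, 150) [  57.6 -113.1  228.2]
(220, 150) [ 57.7 -37.8 228.3]
(100, 179) [  39.1 -116.1  228.2]
(220, 179) [ 39.1 -38.8 228.3]
```

Call:
{"name": "step_arm", "arguments": {
  "rows": [
    [0,-0.02,-0.24,0,0,0],
    [0,-0.02,-0.24,0,0,0],
    [0,-0.02,-0.24,0,0,0],
    [0,-0.02,-0.24,0,0,0],
    [0,0,-0.24,0,0,0],
    [0,0,-0.05,0,0,0],
    [0,0,-0.05,0,0,0],
    [0,0,-0.05,0,0,0],
    [0,0,-0.05,0,0,0],
    [0,0,-0.05,0,0,0]
  ]
}}

```text
t: 7.75
eef_pos: [0.6001, 0.0217, 0.2235]
eef_rot: [0.0, 0.519, 0.855, 0.0]
wrist_force: [0.5, 0.4, 0.1]
opening: 0.225
grasp_force: 20.0
```

Call:
{"name": "step_arm", "arguments": {
  "rows": [
    [0,0,-0.04,0,0,0],
    [0,0,-0.04,0,0,0],
    [0,0,-0.04,0,0,0],
    [0,0,-0.04,0,0,0],
    [0,0,-0.04,0,0,0],
    [0,0,-0.04,0,0,0],
    [0,0,0,0,0,0],
    [0,0,0,0,0,0],
    [0,0,0,0,0,0],
    [0,0,0,0,0,0]
  ]
}}

```text
t: 8.58
eef_pos: [0.6, 0.0217, 0.2175]
eef_rot: [0.0, 0.519, 0.855, 0.0]
wrist_force: [-1.6, 0.1, -0.7]
opening: 0.225
grasp_force: 20.0
```

Call:
{"name": "step_arm", "arguments": {
  "rows": [
    [0,0,-0.04,0,0,0],
    [0,0,-0.04,0,0,0],
    [0,0,-0.04,0,0,0],
    [0,0,-0.04,0,0,0],
    [0,0,-0.04,0,0,0],
    [0,0,-0.04,0,0,0],
    [0,0,-0.02,0,0,0],
    [0,0,0,0,0,0],
    [0,0,0,0,0,0],
    [0,0,0,0,0,0]
  ]
}}

```text
t: 9.42
eef_pos: [0.6, 0.0217, 0.2109]
eef_rot: [0.0, 0.519, 0.855, 0.0]
wrist_force: [1.7, -0.7, -0.9]
opening: 0.229
grasp_force: 20.0
```

Call:
{"name": "step_arm", "arguments": {
  "rows": [
    [0,0,-0.02,0,0,0],
    [0,0,-0.02,0,0,0],
    [0,0,-0.01,0,0,0],
    [0,0,0,0,0,0],
    [0,0,0,0,0,0],
    [0,0,0,0,0,0],
    [0,0,0,0,0,0],
    [0,0,0,0,0,0],
    [0,0,0,0,0,0],
    [0,0,0,0,0,0]
  ]
}}

```text
t: 10.25
eef_pos: [0.6, 0.0216, 0.2097]
eef_rot: [0.0, 0.519, 0.855, -0.0]
wrist_force: [1.4, -2.0, 1.0]
opening: 0.225
grasp_force: 20.0
```

Call:
{"name": "step_arm", "arguments": {
  "rows": [
    [0,0,0,0,0,0],
    [0,0,0,0,0,0],
    [0,0,0,0,0,0],
    [0,0,0,0,0,0],
    [0,0,0,0,0,0],
    [0,0,0.2,0,0,0],
    [0,0,0.6,0,0,0],
    [0,0,0.8,0,0,0],
    [0,0,0.8,0,0,0],
    [0,0,0.8,0,0,0]
  ],
  "grip": -0.3
}}

```text
t: 11.08
eef_pos: [0.5998, 0.0217, 0.2907]
eef_rot: [-0.0, 0.519, 0.855, -0.0]
wrist_force: [0.4, -0.6, 0.0]
opening: 0.652
grasp_force: 0.0
```

```bash
python3 look.py w4
python3 - <<'E'
import pickle
from h import *
from scipy.spatial.transform import Rotation as Ro
s=pickle.load(open("w4.pkl","rb"))
T=Ro.from_quat(s["q"],scalar_first=True)
def tool(uv,z):return (T.inv().apply(onplane(s,uv,z)-s["p"])*1000-[0,1.65,0]).round(1)
m=mask(s,(8,60,50))
for r in range(100,240,8):
    c=np.flatnonzero(np.diff(m[r].astype(int)));print(r,c.tolist())
g=cv2.cvtColor(s["color"],cv2.COLOR_RGB2GRAY)
print(tool((280,150),.052))
E
```

```text
11.08 [599.8  21.7 290.7] psi 27.5 [ 0.4 -0.6  0. ] 0.6520469328008673
100 []
108 []
116 []
124 [265, 295]
132 [265, 295]
140 [69, 83, 84, 114, 115, 309]
148 [38, 313]
156 [40, 313]
164 [41, 313]
172 [78, 113, 123, 157, 169, 202, 214, 247, 259, 294]
180 [80, 114, 125, 158, 170, 203, 214, 247, 259, 294]
188 [81, 115, 126, 159, 171, 203, 215, 247, 260, 294]
196 [82, 116, 127, 160, 171, 204, 216, 248, 260, 294]
204 [84, 118, 128, 161, 172, 205, 216, 248, 260, 294]
212 [85, 119, 129, 162, 173, 205, 217, 248, 260, 294, 448, 492]
220 [87, 120, 130, 163, 174, 206, 217, 248, 260, 293, 443, 505]
228 [88, 122, 131, 164, 175, 206, 218, 249, 260, 293, 439, 513]
236 [90, 123, 133, 165, 175, 207, 218, 249, 261, 293, 436, 518]
[ 5.650e+01 -1.000e-01  2.387e+02]
```

View pics/w4.png

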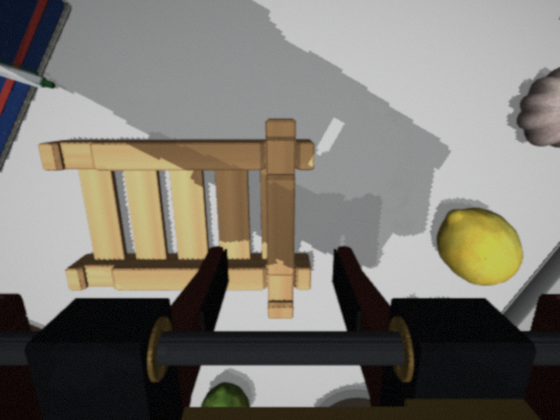

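The short slat lies across both rails at columns 265-295, with its ends at rows 119 and 318, and it is square to the rails. Next is short slat 2.

Call:
{"name": "step_arm", "arguments": {
  "rows": [
    [-0.28,-0.742,0.18,0,0,0.02],
    [-0.28,-0.742,0.18,0,0,0.02],
    [-0.28,-0.742,0.18,0,0,0.02],
    [-0.28,-0.742,0.18,0,0,0.02],
    [-0.28,-0.742,0.18,0,0,0.02],
    [-0.28,-0.742,0.18,0,0,0.02],
    [-0.28,-0.742,0.18,0,0,0.02],
    [-0.28,-0.742,0.18,0,0,0.02],
    [-0.28,-0.742,0.18,0,0,0.02],
    [-0.28,-0.742,0.18,0,0,0.02]
  ],
  "grip": -1
}}

```text
t: 11.97
eef_pos: [0.5294, -0.1647, 0.335]
eef_rot: [0.0, 0.338, 0.941, 0.0]
wrist_force: [0.5, -0.2, 0.9]
opening: 1.003
grasp_force: 0.0
```

Call:
{"name": "step_arm", "arguments": {
  "rows": [
    [-0.28,-0.742,0.18,0,0,0.02],
    [-0.28,-0.742,0.18,0,0,0.02],
    [-0.28,-0.742,0.18,0,0,0.02],
    [-0.28,-0.742,0.18,0,0,0.02],
    [-0.28,-0.742,0.18,0,0,0.02],
    [-0.28,-0.742,0.18,0,0,0.02],
    [-0.28,-0.742,0.18,0,0,0.02],
    [-0.28,-0.742,0.18,0,0,0.02],
    [-0.28,-0.742,0.18,0,0,0.02],
    [-0.28,-0.742,0.18,0,0,0.02]
  ]
}}

```text
t: 12.8
eef_pos: [0.4594, -0.3501, 0.38]
eef_rot: [0.0, 0.144, 0.99, 0.0]
wrist_force: [0.1, -0.1, -0.4]
opening: 1.002
grasp_force: 0.0
```

```bash
cat >> h.py <<'E'
from scipy.spatial.transform import Rotation as Ro
def tofs(s):  # world shift removing the wrist camera's 1.65 mm error along tool y
    return -1.65*Ro.from_quat(s["q"],scalar_first=True).apply([0,1,0])[:2]
def tool(s,uv,z):
    T=Ro.from_quat(s["q"],scalar_first=True);return T.inv().apply(onplane(s,uv,z)-s["p"])*1000-[0,1.65,0]
def world(s,uv,z): return onplane(s,uv,z)[:2]*1000+tofs(s)
E
python3 look.py w5
python3 - <<'E'
import pickle
from h import *
s=pickle.load(open("w4.pkl","rb"))
print("rail ends tool",tool(s,(38.5,154),.032),tool(s,(313.5,154),.032))
m=mask(s,(8,60,50));print([np.flatnonzero(np.diff(m[:,c].astype(int))).tolist() for c in(60,120,155,300)])
s=pickle.load(open("w5.pkl","rb"))
for b in blobs(mask(s,(8,60,50)),300):print(np.round(rect(b)[0]),np.round(rect(b)[1]))
a=bar(s,(280,187));print(a,"corrected",a[1]+tofs(s))
E
```

```text
12.8 [ 459.4 -350.1  380. ] psi 73.45 [ 0.1 -0.1 -0.4] 1.002139254824806
rail ends tool [  51.061691   -174.59724665  258.76668012] [ 51.23881235  24.15487195 258.69174459]
[[140, 169], [139, 170, 214, 289], [139, 289, 325, 335, 377, 381], [139, 169, 253, 289]]
[40. 11.] [22. 69.]
[422. 164.] [192.  24.]
[528. 152.] [94. 61.]
[281. 185.] [140.  20.]
[474. 353.] [55. 14.]
[196. 384.] [37. 53.]
(array([281., 185.]), array([ 458.33312988, -347.29144287]), (147.0, 19.5), -16.838180541992188) corrected [ 457.86307697 -348.87307186]
```

Call:
{"name": "step_arm", "arguments": {
  "rows": [
    [-0.005,0.004,-0.8,0,0,-0.0003],
    [-0.005,0.004,-0.8,0,0,-0.0003],
    [-0.005,0.004,-0.8,0,0,-0.0003],
    [-0.005,0.004,-0.8,0,0,-0.0003],
    [-0.005,0.004,-0.8,0,0,-0.0003],
    [-0.005,0.004,-0.8,0,0,-0.0003],
    [-0.005,0.004,-0.8,0,0,-0.0003],
    [-0.005,0.004,-0.8,0,0,-0.0003],
    [-0.005,0.004,-0.8,0,0,-0.0003],
    [0,0,-0.42,0,0,0]
  ],
  "grip": -0.5
}}

```text
t: 13.68
eef_pos: [0.4583, -0.3477, 0.1871]
eef_rot: [-0.001, 0.148, 0.989, 0.001]
wrist_force: [-0.8, -0.4, -0.4]
opening: 0.749
grasp_force: 0.0
```

Call:
{"name": "step_arm", "arguments": {
  "rows": [
    [0,0,0,0,0,0],
    [0,0,0,0,0,0],
    [0,0,0,0,0,0],
    [0,0,0,0,0,0],
    [0,0,0,0,0,0],
    [0,0,0,0,0,0],
    [0,0,0,0,0,0],
    [0,0,0,0,0,0],
    [0,0,0,0,0,0],
    [0,0,0,0,0,0]
  ],
  "grip": 1
}}

```text
t: 14.52
eef_pos: [0.4589, -0.3486, 0.1897]
eef_rot: [0.0, 0.148, 0.989, -0.0]
wrist_force: [-0.8, 0.2, 6.2]
opening: 0.226
grasp_force: 20.0
```

Call:
{"name": "step_arm", "arguments": {
  "rows": [
    [0,0,0.4,0,0,0],
    [0,0,0.6,0,0,0],
    [0,0,0.6,0,0,0],
    [0,0,0.6,0,0,0],
    [0,0,0.6,0,0,0],
    [0,0.8,0,0,0,-0.02],
    [0,0.8,0,0,0,-0.02],
    [0,0.8,0,0,0,-0.02],
    [0,0.8,0,0,0,-0.02],
    [0,0.8,0,0,0,-0.02]
  ]
}}

```text
t: 15.35
eef_pos: [0.4586, -0.2476, 0.2597]
eef_rot: [0.0, 0.247, 0.969, -0.0]
wrist_force: [-0.5, 0.6, 0.4]
opening: 0.227
grasp_force: 20.0
```

Call:
{"name": "step_arm", "arguments": {
  "rows": [
    [0.03,0.8,0,0,0,-0.0297],
    [0.03,0.8,0,0,0,-0.0297],
    [0.03,0.8,0,0,0,-0.0297],
    [0.03,0.8,0,0,0,-0.0297],
    [0.03,0.8,0,0,0,-0.0297],
    [0.03,0.8,0,0,0,-0.0297],
    [0.03,0.8,0,0,0,-0.0297],
    [0.03,0.8,0,0,0,-0.0297],
    [0.03,0.8,0,0,0,-0.0297],
    [0.03,0.8,0,0,0,-0.0297]
  ]
}}

```text
t: 16.18
eef_pos: [0.4662, -0.0475, 0.2596]
eef_rot: [0.0, 0.52, 0.854, 0.0]
wrist_force: [-0.1, 0.1, -0.4]
opening: 0.23
grasp_force: 20.0
```

```bash
python3 look.py w6
python3 - <<'E'
import pickle
from h import *
s=pickle.load(open("w6.pkl","rb"));m=mask(s,(8,60,50))
for r in(130,140,150,156,162,168,200):print(r,np.flatnonzero(np.diff(m[r].astype(int))).tolist())
for c in(280,330,350,400,450):print(c,np.flatnonzero(np.diff(m[:,c].astype(int))).tolist())
g=cv2.cvtColor(s["color"],cv2.COLOR_RGB2HSV)[:,:,2]
print(g[112:140:1,280].tolist());
for c in(340,380,420):print(c,g[130:190:2,c].tolist())
E
```

```text
16.18 [466.2 -47.5 259.6] psi 27.36 [-0.1  0.1 -0.4] 0.22965221466169006
130 [255, 303, 497]
140 [256, 303, 498]
150 [241, 556]
156 [240, 555]
162 [241, 553]
168 [241, 552]
200 [258, 302, 316, 352, 365, 402, 414, 452, 463, 548]
280 [121, 331, 363]
330 [143, 285, 339, 380, 400]
350 [143, 239, 241, 242, 269, 298, 400]
400 [143, 225, 269, 298, 399, 418]
450 [143, 218, 269, 311, 418]
[171, 172, 171, 172, 168, 172, 170, 167, 148, 107, 87, 105, 133, 138, 147, 159, 167, 171, 170, 169, 168, 169, 169, 169, 168, 167, 169, 167]
340 [171, 173, 172, 172, 174, 171, 159, 87, 77, 113, 155, 166, 166, 164, 165, 167, 170, 171, 170, 172, 175, 177, 175, 175, 146, 168, 176, 175, 174, 175]
380 [168, 169, 170, 169, 170, 171, 151, 83, 76, 121, 152, 162, 159, 163, 163, 167, 167, 165, 168, 168, 172, 177, 173, 172, 146, 177, 185, 180, 181, 181]
420 [168, 169, 168, 170, 169, 170, 146, 74, 75, 125, 153, 156, 161, 159, 160, 163, 161, 164, 164, 165, 168, 171, 171, 167, 128, 122, 129, 138, 149, 157]
```

View pics/w6.png

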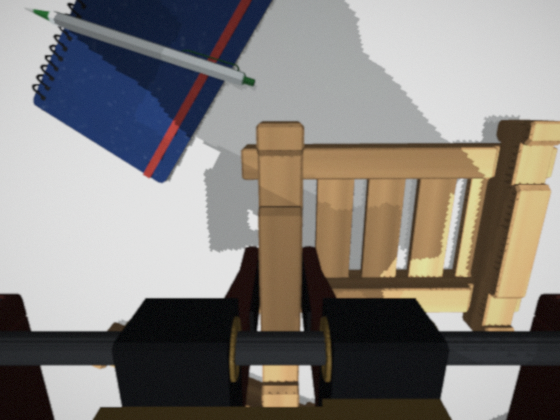

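The held slat is at columns 257-303 with its end at row 122. The crate's +y rail runs from column 241 rightwards at rows 148-178. The first slat is seated at the far end, at columns 498-555.

Run:
```python
import pickle
from h import *
for n,rows in(("w3",(149.5,180)),("w6",(147.8,177.7))):
    s=pickle.load(open(n+".pkl","rb"));m=mask(s,(8,60,50));zt=s["p"][2]-.1577
    print(n,"slat end row",np.flatnonzero(np.diff(m[:140,280].astype(int))),"tool x of row121.5",tool(s,(280,121.5),zt))
    for r in rows: print(r,tool(s,(230 if n=="w3" else 380,r),.032).round(1))
print("rail end",tool(s,(240.6,162),.032), "w3 ends",)
```

```text
w3 slat end row [122] tool x of row121.5 [ 77.50972415  -0.16802587 157.65858316]
149.5 [ 58.  -31.5 228.3]
180 [ 38.5 -32.4 228.3]
w6 slat end row [121] tool x of row121.5 [ 77.50236987  -0.17173866 157.69349425]
147.8 [ 59.2  62.4 227.6]
177.7 [ 40.2  64.2 227.6]
rail end [ 50.22672291 -25.03463641 227.61176606] w3 ends
```

Call:
{"name": "step_arm", "arguments": {
  "rows": [
    [0.005,-0.01,-0.24,0,0,0],
    [0.005,-0.01,-0.24,0,0,0],
    [0.005,-0.01,-0.24,0,0,0],
    [0,0,-0.24,0,0,0],
    [0,0,-0.24,0,0,0],
    [0,0,-0.05,0,0,0],
    [0,0,-0.05,0,0,0],
    [0,0,-0.05,0,0,0],
    [0,0,-0.05,0,0,0],
    [0,0,-0.05,0,0,0]
  ]
}}

```text
t: 17.07
eef_pos: [0.4668, -0.0493, 0.223]
eef_rot: [0.0, 0.519, 0.855, 0.0]
wrist_force: [1.0, -0.2, -0.6]
opening: 0.228
grasp_force: 20.0
```

Call:
{"name": "step_arm", "arguments": {
  "rows": [
    [0,0,-0.04,0,0,0],
    [0,0,-0.04,0,0,0],
    [0,0,-0.04,0,0,0],
    [0,0,-0.04,0,0,0],
    [0,0,-0.04,0,0,0],
    [0,0,-0.04,0,0,0],
    [0,0,0,0,0,0],
    [0,0,0,0,0,0],
    [0,0,0,0,0,0],
    [0,0,0,0,0,0]
  ]
}}

```text
t: 17.9
eef_pos: [0.4667, -0.0492, 0.2169]
eef_rot: [0.0, 0.518, 0.855, 0.0]
wrist_force: [-0.4, 0.2, -0.1]
opening: 0.226
grasp_force: 20.0
```

Call:
{"name": "step_arm", "arguments": {
  "rows": [
    [0,0.01,-0.04,0,0,0],
    [0,0.01,-0.04,0,0,0],
    [0,0,-0.04,0,0,0],
    [0,0,-0.04,0,0,0],
    [0,0,-0.04,0,0,0],
    [0,0,-0.04,0,0,0],
    [0,0,-0.03,0,0,0],
    [0,0,0,0,0,0],
    [0,0,0,0,0,0],
    [0,0,0,0,0,0]
  ]
}}

```text
t: 18.73
eef_pos: [0.4668, -0.0487, 0.2101]
eef_rot: [0.0, 0.519, 0.855, 0.0]
wrist_force: [-0.8, -1.5, -1.5]
opening: 0.223
grasp_force: 20.0
```

Call:
{"name": "step_arm", "arguments": {
  "rows": [
    [0,0,-0.02,0,0,0],
    [0,0,0,0,0,0],
    [0,0,0,0,0,0],
    [0,0,0,0,0,0],
    [0,0,0,0,0,0],
    [0,0,0,0,0,0],
    [0,0,0,0,0,0],
    [0,0,0,0,0,0],
    [0,0,0,0,0,0],
    [0,0,0,0,0,0]
  ]
}}

```text
t: 19.57
eef_pos: [0.4667, -0.0487, 0.2097]
eef_rot: [0.0, 0.519, 0.855, 0.0]
wrist_force: [1.1, -2.4, -0.8]
opening: 0.226
grasp_force: 20.0
```

Call:
{"name": "step_arm", "arguments": {
  "rows": [
    [0,0,0,0,0,0],
    [0,0,0,0,0,0],
    [0,0,0,0,0,0],
    [0,0,0,0,0,0],
    [0,0,0,0,0,0],
    [0,0,0.2,0,0,0],
    [0,0,0.6,0,0,0],
    [0,0,0.8,0,0,0],
    [0,0,0.8,0,0,0],
    [0,0,0.8,0,0,0]
  ],
  "grip": -0.3
}}

```text
t: 20.4
eef_pos: [0.4665, -0.0487, 0.2907]
eef_rot: [-0.0, 0.518, 0.855, -0.0]
wrist_force: [0.1, -0.7, 0.2]
opening: 0.65
grasp_force: 0.0
```

```bash
python3 look.py w7
python3 - <<'E'
import pickle
from h import *
s=pickle.load(open("w7.pkl","rb"));m=mask(s,(8,60,50))
for r in(124,130,150,160,190):print(r,np.flatnonzero(np.diff(m[r].astype(int))).tolist())
print(tool(s,(280,128),.052))
E
```

```text
20.4 [466.5 -48.7 290.7] psi 27.54 [ 0.1 -0.7  0.2] 0.6498598205625425
124 [265, 295, 472, 527]
130 [265, 295, 471, 526]
150 [246, 521]
160 [247, 519]
190 [266, 300, 312, 345, 356, 389, 400, 434, 444, 513]
[ 7.05462081e+01 -9.28929654e-02  2.38727247e+02]
```

Call:
{"name": "step_arm", "arguments": {
  "rows": [
    [0.068,-0.62,0.36,0,0,0.054],
    [0.068,-0.62,0.36,0,0,0.054],
    [0.068,-0.62,0.36,0,0,0.054],
    [0.068,-0.62,0.36,0,0,0.054],
    [0.068,-0.62,0.36,0,0,0.054],
    [0.068,-0.62,0.36,0,0,0.054],
    [0.068,-0.62,0.36,0,0,0.054],
    [0.068,-0.62,0.36,0,0,0.054],
    [0.068,-0.62,0.36,0,0,0.054],
    [0.068,-0.62,0.36,0,0,0.054]
  ],
  "grip": -0.6
}}

```text
t: 21.28
eef_pos: [0.4835, -0.2044, 0.3802]
eef_rot: [-0.0, 0.002, 1.0, 0.0]
wrist_force: [0.4, 0.1, 0.9]
opening: 0.802
grasp_force: 0.0
```

```bash
python3 look.py w8
python3 - <<'E'
import pickle
from h import *
s=pickle.load(open("w8.pkl","rb"))
for b in blobs(mask(s,(8,60,50)),300):print(np.round(rect(b)[0]),np.round(rect(b)[1]),rect(b)[2])
a=bar(s,(280,187));print(a,"corrected",a[1]+tofs(s))
E
```

```text
21.28 [ 483.5 -204.4  380.2] psi 89.72 [0.4 0.1 0.9] 0.8024049919016584
[282. 182.] [188.  19.] 90.0
[463. 223.] [179. 168.] 67.10945129394531
[437. 353.] [56. 12.] 87.61405944824219
(array([281.5, 182. ]), array([ 482.76593018, -201.11236572]), (197.1, 19.5), 0.30547353625297546) corrected [ 482.75782156 -202.76234579]
```

View pics/w8.png

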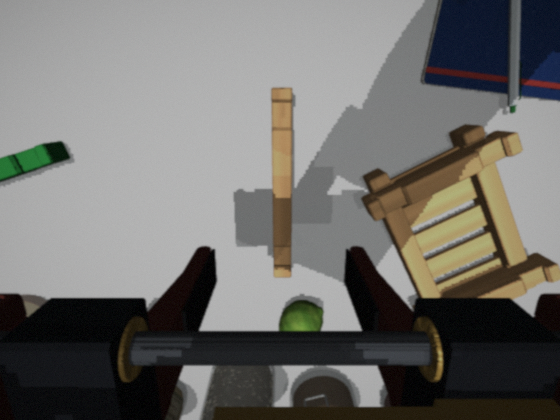

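Both short slats lie square across the crate at (445,175) and (505,200). Long slat 2 is at (282,182), with the lime clear at (300,318).

Call:
{"name": "step_arm", "arguments": {
  "rows": [
    [0,0.006,-0.8,0,0,0.0003],
    [0,0.006,-0.8,0,0,0.0003],
    [0,0.006,-0.8,0,0,0.0003],
    [0,0.006,-0.8,0,0,0.0003],
    [0,0.006,-0.8,0,0,0.0003],
    [0,0.006,-0.8,0,0,0.0003],
    [0,0.006,-0.8,0,0,0.0003],
    [0,0.006,-0.8,0,0,0.0003],
    [0,0.006,-0.8,0,0,0.0003],
    [0,0,-0.42,0,0,0]
  ],
  "grip": -0.5
}}

```text
t: 22.17
eef_pos: [0.4829, -0.2017, 0.1871]
eef_rot: [-0.001, 0.003, 1.0, 0.001]
wrist_force: [-1.4, 0.3, 0.7]
opening: 0.748
grasp_force: 0.0
```

Call:
{"name": "step_arm", "arguments": {
  "rows": [
    [0,0,0,0,0,0],
    [0,0,0,0,0,0],
    [0,0,0,0,0,0],
    [0,0,0,0,0,0],
    [0,0,0,0,0,0],
    [0,0,0,0,0,0],
    [0,0,0,0,0,0],
    [0,0,0,0,0,0],
    [0,0,0,0,0,0],
    [0,0,0,0,0,0]
  ],
  "grip": 1
}}

```text
t: 23.0
eef_pos: [0.4839, -0.2024, 0.1896]
eef_rot: [0.0, 0.002, 1.0, -0.0]
wrist_force: [-0.2, -0.3, 6.6]
opening: 0.225
grasp_force: 20.0
```

Call:
{"name": "step_arm", "arguments": {
  "rows": [
    [0,0,0.3,0,0,0],
    [0,0,0.5,0,0,0],
    [0,0,0.7,0,0,0],
    [0,0,0.7,0,0,0],
    [0,0,0.7,0,0,0],
    [0,0,0.7,0,0,0],
    [0,0,0,0,0,0],
    [0,0,0,0,0,0],
    [0,0,0,0,0,0],
    [0,0,0,0,0,0]
  ]
}}

```text
t: 23.83
eef_pos: [0.4833, -0.2022, 0.2783]
eef_rot: [-0.001, 0.002, 1.0, 0.0]
wrist_force: [-0.2, -0.3, -0.4]
opening: 0.225
grasp_force: 20.0
```

Call:
{"name": "step_arm", "arguments": {
  "rows": [
    [0.29,0.578,0,0,0,0.0243],
    [0.29,0.578,0,0,0,0.0243],
    [0.29,0.578,0,0,0,0.0243],
    [0.29,0.578,0,0,0,0.0243],
    [0.29,0.578,0,0,0,0.0243],
    [0.29,0.578,0,0,0,0.0243],
    [0.29,0.578,0,0,0,0.0243],
    [0.29,0.578,0,0,0,0.0243],
    [0.29,0.578,0,0,0,0.0243],
    [0.29,0.578,0,0,0,0.0243]
  ]
}}

```text
t: 24.67
eef_pos: [0.5561, -0.0571, 0.2778]
eef_rot: [-0.001, -0.239, 0.971, 0.0]
wrist_force: [-0.0, 0.3, -0.5]
opening: 0.229
grasp_force: 20.0
```

```bash
python3 look.py w9
python3 - <<'E'
import pickle
from h import *
s=pickle.load(open("w9.pkl","rb"));m=mask(s,(8,60,50));g=cv2.cvtColor(s["color"],cv2.COLOR_RGB2HSV)[:,:,2]
print("slat end rows",np.flatnonzero(np.diff(m[:150,280].astype(int))),g[70:110,280].tolist())
E
```

```text
24.67 [556.1 -57.1 277.8] psi 117.71 [-0.   0.3 -0.5] 0.22925689366724147
slat end rows [54] [193, 193, 194, 193, 195, 192, 193, 194, 192, 193, 194, 192, 181, 161, 126, 121, 121, 123, 125, 124, 125, 122, 129, 160, 181, 185, 187, 186, 186, 187, 186, 187, 184, 185, 186, 186, 185, 185, 182, 183]
```

View pics/w9.png

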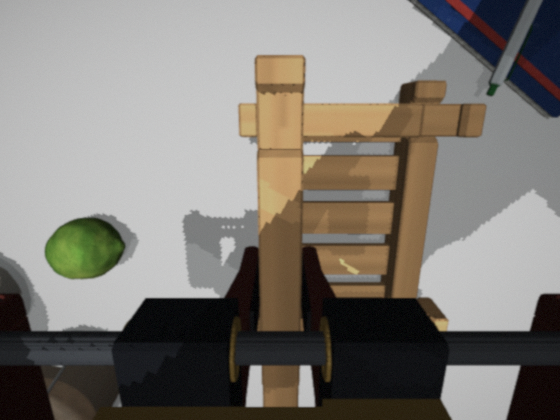

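The held long slat is at columns 257-303 with its end at row 56. The seated short slat 2 crosses below it at rows 104-136 and columns 239-484. I've now used the ten pictures, so I'll carry on with numbers only.

Run:
```python
import pickle
from h import *
s=pickle.load(open("w9.pkl","rb"));m=mask(s,(8,60,50));g=cv2.cvtColor(s["color"],cv2.COLOR_RGB2HSV)[:,:,2]
zt=s["p"][2]-.1577
for r in(54.5,56.5,58):print("end",r,tool(s,(280,r),zt).round(1))
print("slat notch col280",g[84:100,280].tolist(),g[140:160,280].tolist())
for r in(93,149.5):print("notch edge",r,tool(s,(280,r),zt).round(1))
for c in(330,360,390,455):print(c,np.flatnonzero(np.diff(m[:150,c].astype(int))),g[98:144:2,c].tolist())
for r in(112,120,128):print(r,np.flatnonzero(np.diff(m[r].astype(int))))
for uv in((239,120),(484,120),(360,104),(360,136)):print(uv,tool(s,uv,.052).round(1))
```

```text
end 54.5 [ 99.8  -0.6 157.9]
end 56.5 [ 99.1  -0.6 157.9]
end 58 [ 98.5  -0.6 157.9]
slat notch col280 [126, 121, 121, 123, 125, 124, 125, 122, 129, 160, 181, 185, 187, 186, 186, 187] [196, 197, 196, 195, 196, 196, 197, 192, 170, 143, 158, 166, 165, 162, 164, 162, 167, 176, 193, 195]
notch edge 93 [ 85.8  -0.6 157.9]
notch edge 149.5 [ 63.7  -0.6 157.8]
330 [103 141] [200, 198, 196, 174, 195, 196, 195, 194, 197, 196, 195, 197, 196, 196, 195, 195, 195, 196, 190, 140, 125, 132, 126]
360 [103 141] [198, 198, 196, 184, 193, 192, 194, 196, 194, 195, 196, 193, 197, 193, 195, 197, 195, 183, 122, 92, 123, 121, 108]
390 [102 141] [196, 162, 152, 177, 191, 193, 187, 164, 127, 111, 113, 112, 114, 113, 114, 114, 114, 114, 106, 93, 137, 140, 120]
455 [103 135] [141, 141, 136, 121, 137, 142, 136, 138, 138, 137, 139, 140, 136, 137, 131, 126, 125, 122, 111, 111, 140, 141, 142]
112 [238 484]
120 [238 483]
128 [238 482]
(239, 120) [ 73.4 -25.4 225.9]
(484, 120) [ 73.5 123.  226.1]
(360, 104) [ 82.6  47.2 226.1]
(360, 136) [ 64.   48.5 226. ]
```

Call:
{"name": "step_arm", "arguments": {
  "rows": [
    [0.011,-0.006,-0.24,0,0,0],
    [0.011,-0.006,-0.24,0,0,0],
    [0.011,-0.006,-0.24,0,0,0],
    [0.011,-0.006,-0.24,0,0,0],
    [0,0,-0.24,0,0,0],
    [0,0,-0.05,0,0,0],
    [0,0,-0.05,0,0,0],
    [0,0,-0.05,0,0,0],
    [0,0,-0.05,0,0,0],
    [0,0,-0.05,0,0,0]
  ]
}}

```text
t: 25.55
eef_pos: [0.5574, -0.0585, 0.2431]
eef_rot: [0.0, -0.238, 0.971, -0.0]
wrist_force: [0.2, 0.1, -0.3]
opening: 0.227
grasp_force: 20.0
```

Call:
{"name": "step_arm", "arguments": {
  "rows": [
    [0,0,-0.04,0,0,0],
    [0,0,-0.04,0,0,0],
    [0,0,-0.04,0,0,0],
    [0,0,-0.04,0,0,0],
    [0,0,-0.04,0,0,0],
    [0,0,-0.04,0,0,0],
    [0,0,0,0,0,0],
    [0,0,0,0,0,0],
    [0,0,0,0,0,0],
    [0,0,0,0,0,0]
  ]
}}

```text
t: 26.38
eef_pos: [0.5573, -0.0584, 0.237]
eef_rot: [0.0, -0.238, 0.971, -0.0]
wrist_force: [1.2, 0.9, -0.2]
opening: 0.23
grasp_force: 20.0
```

Call:
{"name": "step_arm", "arguments": {
  "rows": [
    [0,0,-0.04,0,0,0],
    [0,0,-0.04,0,0,0],
    [0,0,-0.04,0,0,0],
    [0,0,-0.04,0,0,0],
    [0,0,-0.04,0,0,0],
    [0,0,-0.04,0,0,0],
    [0,0,0,0,0,0],
    [0,0,0,0,0,0],
    [0,0,0,0,0,0],
    [0,0,0,0,0,0]
  ]
}}

```text
t: 27.22
eef_pos: [0.5573, -0.0584, 0.2309]
eef_rot: [0.0, -0.238, 0.971, 0.0]
wrist_force: [-0.4, -0.5, -1.4]
opening: 0.227
grasp_force: 20.0
```

Call:
{"name": "step_arm", "arguments": {
  "rows": [
    [0,0,-0.03,0,0,0],
    [0,0,-0.02,0,0,0],
    [0,0,0,0,0,0],
    [0,0,0,0,0,0],
    [0,0,0,0,0,0],
    [0,0,0,0,0,0],
    [0,0,0,0,0,0],
    [0,0,0,0,0,0],
    [0,0,0,0,0,0],
    [0,0,0,0,0,0]
  ]
}}

```text
t: 28.05
eef_pos: [0.5573, -0.0585, 0.2297]
eef_rot: [0.0, -0.238, 0.971, -0.0]
wrist_force: [0.1, 0.5, -0.1]
opening: 0.227
grasp_force: 20.0
```

Call:
{"name": "step_arm", "arguments": {
  "rows": [
    [0,0,0,0,0,0],
    [0,0,0,0,0,0],
    [0,0,0,0,0,0],
    [0,0,0,0,0,0],
    [0,0,0,0,0,0],
    [0,0,0.2,0,0,0],
    [0,0,0.6,0,0,0],
    [0,0,0.8,0,0,0],
    [0,0,0.8,0,0,0],
    [0,0,0.8,0,0,0]
  ],
  "grip": -0.3
}}

```text
t: 28.88
eef_pos: [0.5572, -0.0584, 0.3107]
eef_rot: [-0.0, -0.238, 0.971, 0.0]
wrist_force: [-0.1, -0.3, 0.5]
opening: 0.65
grasp_force: 0.0
```

```bash
python3 look.py w10
python3 - <<'E'
import pickle
from h import *
s=pickle.load(open("w10.pkl","rb"));m=mask(s,(8,60,50))
for r in(70,75,80,120,130,180,230):print(r,np.flatnonzero(np.diff(m[r].astype(int))).tolist())
for c in(280,360):print(c,np.flatnonzero(np.diff(m[:,c].astype(int))).tolist())
E
```

```text
28.88 [557.2 -58.4 310.7] psi 117.57 [-0.1 -0.3  0.5] 0.6501965838143121
70 []
75 []
80 [263, 295]
120 [246, 458]
130 [247, 456]
180 [265, 294, 380, 385, 386, 388, 389, 415]
230 [266, 381, 384, 409]
280 [75, 331, 406, 407]
360 [102, 136, 148, 179, 189, 218, 228, 255, 263, 268]
```

Call:
{"name": "step_arm", "arguments": {
  "rows": [
    [-0.11,0.814,0.14,0,0,-0.0062],
    [-0.11,0.814,0.14,0,0,-0.0062],
    [-0.11,0.814,0.14,0,0,-0.0062],
    [-0.11,0.814,0.14,0,0,-0.0062],
    [-0.11,0.814,0.14,0,0,-0.0062],
    [-0.11,0.814,0.14,0,0,-0.0062],
    [-0.11,0.814,0.14,0,0,-0.0062],
    [-0.11,0.814,0.14,0,0,-0.0062],
    [-0.11,0.814,0.14,0,0,-0.0062],
    [-0.11,0.814,0.14,0,0,-0.0062]
  ],
  "grip": -0.6
}}

```text
t: 29.77
eef_pos: [0.5295, 0.146, 0.345]
eef_rot: [0.0, -0.177, 0.984, -0.0]
wrist_force: [0.8, -0.1, 0.2]
opening: 0.799
grasp_force: 0.0
```

Call:
{"name": "step_arm", "arguments": {
  "rows": [
    [-0.11,0.814,0.14,0,0,-0.0062],
    [-0.11,0.814,0.14,0,0,-0.0062],
    [-0.11,0.814,0.14,0,0,-0.0062],
    [-0.11,0.814,0.14,0,0,-0.0062],
    [-0.11,0.814,0.14,0,0,-0.0062],
    [-0.11,0.814,0.14,0,0,-0.0062],
    [-0.11,0.814,0.14,0,0,-0.0062],
    [-0.11,0.814,0.14,0,0,-0.0062],
    [-0.11,0.814,0.14,0,0,-0.0062],
    [-0.11,0.814,0.14,0,0,-0.0062]
  ]
}}

```text
t: 30.6
eef_pos: [0.5019, 0.3495, 0.3799]
eef_rot: [0.0, -0.116, 0.993, -0.0]
wrist_force: [0.5, -0.9, 0.6]
opening: 0.803
grasp_force: 0.0
```

```bash
python3 look.py w11
python3 - <<'E'
import pickle
from h import *
s=pickle.load(open("w11.pkl","rb"))
for b in blobs(mask(s,(8,60,50)),300):print(np.round(rect(b)[0]),np.round(rect(b)[1]),rect(b)[2])
a=bar(s,(280,187));print(a,"corrected",a[1]+tofs(s))
E
```

```text
30.6 [501.9 349.5 379.9] psi 103.33 [ 0.5 -0.9  0.6] 0.8026277331700663
[283. 182.] [189.  20.] 90.0
[445. 183.] [82. 48.] 18.43494987487793
[  9. 202.] [18. 38.] 0.0
[468. 250.] [184.  36.] 2.585794687271118
[436. 352.] [57. 13.] 86.18592071533203
[354. 398.] [17. 75.] 90.0
(array([283. , 182.5]), array([501.14154053, 353.80770874]), (198.1, 19.3), 13.574440956115723) corrected [501.5219314  352.20215501]
```

Call:
{"name": "step_arm", "arguments": {
  "rows": [
    [0,0.011,-0.8,0,0,0.0002],
    [0,0.011,-0.8,0,0,0.0002],
    [0,0.011,-0.8,0,0,0.0002],
    [0,0.011,-0.8,0,0,0.0002],
    [0,0.011,-0.8,0,0,0.0002],
    [0,0.011,-0.8,0,0,0.0002],
    [0,0.011,-0.8,0,0,0.0002],
    [0,0.011,-0.8,0,0,0.0002],
    [0,0.011,-0.8,0,0,0.0002],
    [0,0,-0.41,0,0,0]
  ],
  "grip": -0.5
}}

```text
t: 31.48
eef_pos: [0.5016, 0.3503, 0.1872]
eef_rot: [-0.001, -0.118, 0.993, -0.001]
wrist_force: [0.5, 0.6, 0.6]
opening: 0.751
grasp_force: 0.0
```

Call:
{"name": "step_arm", "arguments": {
  "rows": [
    [0,0,0,0,0,0],
    [0,0,0,0,0,0],
    [0,0,0,0,0,0],
    [0,0,0,0,0,0],
    [0,0,0,0,0,0],
    [0,0,0,0,0,0],
    [0,0,0,0,0,0],
    [0,0,0,0,0,0],
    [0,0,0,0,0,0],
    [0,0,0,0,0,0]
  ],
  "grip": 1
}}

```text
t: 32.32
eef_pos: [0.5024, 0.3512, 0.19]
eef_rot: [0.0, -0.118, 0.993, 0.0]
wrist_force: [-0.8, 0.3, 5.6]
opening: 0.228
grasp_force: 20.0
```

Call:
{"name": "step_arm", "arguments": {
  "rows": [
    [0,0,0.3,0,0,0],
    [0,0,0.5,0,0,0],
    [0,0,0.7,0,0,0],
    [0,0,0.7,0,0,0],
    [0,0,0.7,0,0,0],
    [0,0,0.7,0,0,0],
    [0,-0.8,0,0,0,0.008],
    [0,-0.8,0,0,0,0.008],
    [0,-0.8,0,0,0,0.008],
    [0,-0.8,0,0,0,0.008]
  ]
}}

```text
t: 33.15
eef_pos: [0.5021, 0.2703, 0.2805]
eef_rot: [0.0, -0.151, 0.989, 0.0]
wrist_force: [0.9, 0.4, -0.1]
opening: 0.228
grasp_force: 20.0
```

Call:
{"name": "step_arm", "arguments": {
  "rows": [
    [0.034,-0.96,0,0,0,0.009],
    [0.034,-0.96,0,0,0,0.009],
    [0.034,-0.96,0,0,0,0.009],
    [0.034,-0.96,0,0,0,0.009],
    [0.034,-0.96,0,0,0,0.009],
    [0.034,-0.96,0,0,0,0.009],
    [0.034,-0.96,0,0,0,0.009],
    [0.034,-0.96,0,0,0,0.009],
    [0.034,-0.96,0,0,0,0.009],
    [0.034,-0.96,0,0,0,0.009]
  ]
}}

```text
t: 33.98
eef_pos: [0.5107, 0.0298, 0.2803]
eef_rot: [0.0, -0.239, 0.971, -0.0]
wrist_force: [0.9, 1.3, -0.5]
opening: 0.224
grasp_force: 20.0
```

```bash
python3 look.py w12
python3 - <<'E'
import pickle
from h import *
s=pickle.load(open("w12.pkl","rb"));m=mask(s,(8,60,50));g=cv2.cvtColor(s["color"],cv2.COLOR_RGB2HSV)[:,:,2]
zt=s["p"][2]-.1577
for f in("w9","w12"):
    q=pickle.load(open(f+".pkl","rb"));k=mask(q,(8,60,50));v=cv2.cvtColor(q["color"],cv2.COLOR_RGB2HSV)[:,:,2]
    print(f,"end row",np.flatnonzero(np.diff(k[:140,280].astype(int))),v[78:98,280].tolist(),v[144:162,280].tolist())
for c in(170,190,210,230,312):print(c,np.flatnonzero(np.diff(m[60:170,c].astype(int)))+60,g[98:144:2,c].tolist())
for r in(112,120,128):print(r,np.flatnonzero(np.diff(m[r].astype(int))))
for uv in((200,103.5),(200,135)):print(uv,tool(s,uv,.052).round(1))
for c in (75,321): print(c,tool(s,(c,120),.052).round(1))
E
```

```text
33.98 [510.7  29.8 280.3] psi 117.6 [ 0.9  1.3 -0.5] 0.22435986755091508
w9 end row [54] [192, 193, 194, 192, 181, 161, 126, 121, 121, 123, 125, 124, 125, 122, 129, 160, 181, 185, 187, 186] [196, 196, 197, 192, 170, 143, 158, 166, 165, 162, 164, 162, 167, 176, 193, 195, 197, 198]
w12 end row [54] [213, 212, 211, 213, 206, 181, 140, 112, 124, 135, 139, 139, 140, 142, 160, 192, 204, 204, 207, 206] [213, 215, 215, 202, 170, 152, 173, 183, 183, 181, 182, 180, 184, 196, 210, 215, 214, 215]
170 [101 139 153] [217, 216, 206, 207, 213, 212, 212, 214, 212, 212, 213, 214, 214, 213, 212, 211, 215, 212, 171, 142, 139, 159, 195]
190 [101 139 153] [217, 215, 206, 208, 215, 214, 212, 214, 214, 214, 216, 216, 213, 215, 213, 215, 215, 210, 161, 140, 154, 167, 199]
210 [101 140 153] [218, 216, 205, 210, 215, 215, 215, 217, 213, 214, 217, 216, 215, 213, 215, 215, 215, 211, 166, 158, 162, 156, 199]
230 [101 140 153] [218, 217, 207, 208, 217, 215, 215, 215, 214, 216, 216, 216, 215, 214, 215, 216, 214, 214, 166, 144, 147, 166, 208]
312 [101 134] [216, 218, 197, 206, 216, 217, 215, 216, 214, 218, 216, 215, 217, 216, 217, 217, 208, 173, 119, 134, 142, 143, 142]
112 [ 79 124 131 132 133 323]
120 [ 80 125 132 133 134 322]
128 [ 81 126 130 131 132 322]
(200, 103.5) [ 82.9 -48.9 228.3]
(200, 135) [ 64.3 -50.2 228.3]
75 [  73.2 -126.2  228.3]
321 [ 73.3  24.5 228.3]
```

Call:
{"name": "step_arm", "arguments": {
  "rows": [
    [0,0.01,-0.25,0,0,0],
    [0,0.01,-0.25,0,0,0],
    [0,0.01,-0.25,0,0,0],
    [0,0.01,-0.25,0,0,0],
    [0,0,-0.25,0,0,0],
    [0,0,-0.05,0,0,0],
    [0,0,-0.05,0,0,0],
    [0,0,-0.05,0,0,0],
    [0,0,-0.05,0,0,0],
    [0,0,-0.05,0,0,0]
  ]
}}

```text
t: 34.87
eef_pos: [0.5109, 0.0321, 0.242]
eef_rot: [0.0, -0.238, 0.971, -0.0]
wrist_force: [-0.1, -0.8, -1.5]
opening: 0.227
grasp_force: 20.0
```

Call:
{"name": "step_arm", "arguments": {
  "rows": [
    [0,0,-0.04,0,0,0],
    [0,0,-0.04,0,0,0],
    [0,0,-0.04,0,0,0],
    [0,0,-0.04,0,0,0],
    [0,0,-0.04,0,0,0],
    [0,0,-0.04,0,0,0],
    [0,0,0,0,0,0],
    [0,0,0,0,0,0],
    [0,0,0,0,0,0],
    [0,0,0,0,0,0]
  ]
}}

```text
t: 35.7
eef_pos: [0.5108, 0.032, 0.236]
eef_rot: [0.0, -0.238, 0.971, -0.0]
wrist_force: [0.2, -0.1, -0.2]
opening: 0.225
grasp_force: 20.0
```

Call:
{"name": "step_arm", "arguments": {
  "rows": [
    [0,-0.01,-0.03,0,0,0],
    [0,-0.01,-0.03,0,0,0],
    [0,-0.01,-0.03,0,0,0],
    [0,0,-0.03,0,0,0],
    [0,0,-0.03,0,0,0],
    [0,0,-0.03,0,0,0],
    [0,0,-0.02,0,0,0],
    [0,0,0,0,0,0],
    [0,0,0,0,0,0],
    [0,0,0,0,0,0]
  ]
}}

```text
t: 36.53
eef_pos: [0.5108, 0.0313, 0.2309]
eef_rot: [-0.0, -0.238, 0.971, -0.0]
wrist_force: [0.1, -0.1, -0.6]
opening: 0.223
grasp_force: 20.0
```

Call:
{"name": "step_arm", "arguments": {
  "rows": [
    [0,0,-0.02,0,0,0],
    [0,0,-0.02,0,0,0],
    [0,0,-0.01,0,0,0],
    [0,0,0,0,0,0],
    [0,0,0,0,0,0],
    [0,0,0,0,0,0],
    [0,0,0,0,0,0],
    [0,0,0,0,0,0],
    [0,0,0,0,0,0],
    [0,0,0,0,0,0]
  ]
}}

```text
t: 37.37
eef_pos: [0.5108, 0.0313, 0.2299]
eef_rot: [0.0, -0.238, 0.971, -0.0]
wrist_force: [-1.6, -1.3, 6.4]
opening: 0.229
grasp_force: 20.0
```

Call:
{"name": "step_arm", "arguments": {
  "rows": [
    [0,0,0,0,0,0],
    [0,0,0,0,0,0],
    [0,0,0,0,0,0],
    [0,0,0,0,0,0],
    [0,0,0,0,0,0],
    [0,0,0.2,0,0,0],
    [0,0,0.6,0,0,0],
    [0,0,0.8,0,0,0],
    [0,0,0.8,0,0,0],
    [0,0,0.8,0,0,0]
  ],
  "grip": -0.3
}}

```text
t: 38.2
eef_pos: [0.5106, 0.0313, 0.3107]
eef_rot: [-0.0, -0.238, 0.971, 0.0]
wrist_force: [0.4, 0.2, 0.6]
opening: 0.653
grasp_force: 0.0
```

```bash
python3 look.py w13
python3 - <<'E'
import pickle
from h import *
for f in("w10","w13"):
    s=pickle.load(open(f+".pkl","rb"));m=mask(s,(8,60,50));print(f,s["p"])
    for r in(76,80,84,120,180,230):print(r,np.flatnonzero(np.diff(m[r].astype(int))).tolist())
    print(np.flatnonzero(np.diff(m[:,280].astype(int))).tolist())
E
```

```text
38.2 [510.6  31.3 310.7] psi 117.55 [0.4 0.2 0.6] 0.6525074607745784
w10 [ 0.55715469 -0.05843805  0.31072613]
76 [265, 293]
80 [263, 295]
84 [263, 295, 398, 426]
120 [246, 458]
180 [265, 294, 380, 385, 386, 388, 389, 415]
230 [266, 381, 384, 409]
[75, 331, 406, 407]
w13 [0.5106327  0.03125803 0.31067303]
76 [103, 133, 266, 293]
80 [102, 136, 144, 147, 264, 295]
84 [102, 136, 149, 158, 264, 295]
120 [103, 144, 150, 315]
180 [117, 147, 154, 155, 160, 171, 172, 178, 265, 294]
230 [124, 153, 159, 163, 166, 173, 174, 293]
[75, 331, 407, 408]
```

Call:
{"name": "step_arm", "arguments": {
  "rows": [
    [-0.3,0.4,0.6,0,0,0],
    [-0.3,0.4,0.6,0,0,0],
    [-0.3,0.4,0.6,0,0,0],
    [-0.3,0.4,0.6,0,0,0],
    [-0.3,0.4,0.6,0,0,0],
    [-0.3,0.4,0.6,0,0,0],
    [-0.3,0.4,0.6,0,0,0],
    [-0.3,0.4,0.6,0,0,0],
    [0,0,0,0,0,0],
    [0,0,0,0,0,0]
  ]
}}

```text
t: 39.08
eef_pos: [0.4507, 0.1115, 0.4302]
eef_rot: [0.001, -0.239, 0.971, -0.0]
wrist_force: [-0.1, -0.1, -0.1]
opening: 0.649
grasp_force: 0.0
```

```bash
python3 look.py w14
python3 - <<'E'
import pickle
from h import *
s=pickle.load(open("w14.pkl","rb"))
m=mask(s,(8,60,50))
P=np.array([533.2,-13.3])/1000;a=np.radians(27.6);R=np.array([[np.cos(a),-np.sin(a)],[np.sin(a),np.cos(a)]])
# predicted top-face outlines (camera error put back) against mask of wood
sh=-tofs(s)/1000
for n,c,hl,hw,z in(("La",(0,.05),.1,.01,.072),("Lb",(0,-.05),.1,.01,.072),("Sa",(.075,0),.075,.01,.052),("Sb",(-.075,0),.075,.01,.052)):
    d=(hl,hw) if n[0]=="L" else (hw,hl)
    C=[np.r_[P+R@(np.array(c)+np.array(d)*k)+sh,z] for k in((1,1),(1,-1),(-1,-1),(-1,1))]
    px=proj(s,C);q=np.zeros_like(m);cv2.fillConvexPoly(q,np.round(px).astype(np.int32),1);print(n,px.round().tolist(),"wood share",(m[q>0]>0).mean().round(3))
E
```

```text
39.08 [450.7 111.5 430.2] psi 117.62 [-0.1 -0.1 -0.1] 0.6489699565899463
La [[204.0, 284.0], [187.0, 284.0], [170.0, 103.0], [190.0, 103.0]] wood share 0.926
Lb [[118.0, 284.0], [101.0, 284.0], [68.0, 103.0], [88.0, 103.0]] wood share 0.965
Sa [[219.0, 265.0], [95.0, 264.0], [92.0, 249.0], [218.0, 249.0]] wood share 0.827
Sb [[212.0, 137.0], [72.0, 137.0], [68.0, 118.0], [211.0, 118.0]] wood share 0.913
```

Run:
```python
import pickle
from workcell import eyes
from h import *
s=pickle.load(open("w14.pkl","rb"));g=cv2.cvtColor(s["color"],cv2.COLOR_RGB2HSV)[:,:,2];m=mask(s,(8,60,50))
for c in(80,94,110,130,150,170,210):print(c,(np.flatnonzero(np.diff(m[:300,c].astype(int)))).tolist())
for r in(95,110,128,180,230,257,275):print(r,(np.flatnonzero(np.diff(m[r,:400].astype(int)))).tolist())
print("Sa col150",g[240:272,150].tolist())
t=eyes.snapshot("top");o=pickle.load(open("s0.pkl","rb"))["top"]
d=(np.abs(t["color"].astype(int)-o["color"]).max(2)>60).astype(np.uint8)
for n,(x,y) in dict(lemon=(208,152),garlic=(175,155),lime=(284,183),mug=(347,168),timer=(145,193)).items():print(n,d[y-10:y+10,x-10:x+10].sum())
```

```text
80 [103, 173]
94 [104, 105, 117, 255]
110 [112, 159, 234, 283]
130 [118, 140, 149, 171, 178, 200, 205, 223, 239, 268]
150 [118, 140, 149, 170, 178, 199, 206, 226, 233, 265]
170 [118, 140, 150, 170, 178, 199, 206, 226, 232, 265]
210 [119, 138, 207, 208, 209, 218, 240, 247]
95 []
110 [68, 89, 102, 109, 170, 191, 196, 199]
128 [70, 95, 101, 194, 196, 212, 214, 215]
180 [81, 100, 113, 119, 124, 197, 201, 204, 207, 208]
230 [90, 109, 120, 127, 135, 136, 181, 201, 204, 208, 210, 211]
257 [94, 116, 122, 204]
275 [99, 117, 186, 195]
Sa col150 [137, 99, 75, 67, 69, 70, 74, 76, 71, 79, 125, 173, 188, 190, 188, 188, 190, 189, 189, 188, 186, 187, 186, 186, 181, 177, 179, 190, 190, 190, 191, 193]
lemon 0
garlic 0
lime 0
mug 0
timer 0
```

```bash
python3 -c "
from workcell import manip
print(manip.job_done())"
```

```text
the job is handed in; nothing more can be done
None
```

All four slats are seated: the two short ones across the ends and the two long ones on top along the sides. Wrist forces stayed under about 7 N, the final camera checks matched the expected seats to 1–2 pixels, the fruit, mug and timer showed no movement, and I handed the job in after about 39 s of robot time; no verdict was returned.

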